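# Bring the sheep round on its decorating stand by the ball knob

## Task

The white foam sheep stands on one of the two wooden decorating stands, an empty glass jar on the other. Grip the smooth black ball knob of the sheep's stand across its widest part and turn it clockwise (seen from above) fully home to its stop, so that the sheep comes round for painting, then let go. Leave the other stand's knob as it is and do not knock the sheep or the jar.

Things in the scene. Friction and masses are not known exactly. Their poses are not given: they have to be found in the camera images.
- sheep: White foam-ball sheep with a small white head, 120 x 120 x 178 mm with the 92 mm cork disc it is stuck on, standing loose on the middle of the left or the right stand's platter; origin at the centre of the disc's underside, z up. It is about 170 mm (level distance) from the ball of its own stand and more than 250 mm from the other ball. Its top is 223 mm above the work surface.
- jar: Empty clear glass jar with a grey lid, 65 mm across and 92 mm high, standing loose on the platter of the other stand; origin at the centre of its underside.
- left_ball (a point): Centre of the smooth black ball (44 mm across) of the left (+y) stand's knob, on its upright turning axis, 102 mm above the work surface: its widest part, elsewhere fingers slip off. Below it a thin neck and, with top at 66 mm, a flat collar and pointer. The stand is a fixed wooden foot; its round platter (144 mm across, top at 45 mm) is centred 170 mm beyond the ball, away from the robot.
- right_ball (a point): Centre of the smooth black ball (44 mm across) of the right (-y) stand's knob, on its upright turning axis, 102 mm above the work surface: its widest part, elsewhere fingers slip off. Below it a thin neck and, with top at 66 mm, a flat collar and pointer. The stand is a fixed wooden foot; its round platter (144 mm across, top at 45 mm) is centred 170 mm beyond the ball, away from the robot.
- left_knob (a joint): Turning angle (rad) of the left (+y) stand's knob: grows clockwise seen from above, from 0 (pointer towards the robot) to 1.571 at the stop (pointer at the raised mark on the left, +y). Starts at 0.05 to 0.40; stand yaw up to 0.25 either way. Stiff (about 0.1 N m), stays where left, and drives its platter by the same angle, same direction.
- right_knob (a joint): Turning angle (rad) of the right (-y) stand's knob: grows clockwise seen from above, from 0 (pointer towards the robot) to 1.571 at the stop (pointer at the raised mark on the left, +y). Starts at 0.05 to 0.40; stand yaw up to 0.25 either way. Stiff (about 0.1 N m), stays where left, and drives its platter by the same angle, same direction.
Things that resemble listed ones, but are neither listed nor needed, are in the scene too. What is shaped like the sheep but orange or turquoise is not meant.

How it is judged:
By the outcome, as a careful person would: the job done as asked, in the order asked, and still so for the second after the job is handed in, with the robot touching nothing.
It also fails if it takes over 32 s, if anything falls off the work surface, if the arm or the gripper's body presses on something with over 40 N, if the wrist force passes 120 N, or if a joint passes its speed limit or range.

## Robot

A 6-joint arm with a two-finger parallel gripper is mounted at the origin on a cart in front of the work surface, level with it; the furniture and walls round the work are solid. World frame = base frame: x ahead of the robot, y to its left, z up, the work surface at z = 0. Lengths are in m, angles in degrees, forces in N, time in s.
With the tool pointing down it reaches from about 0.25 to 0.8 m from the base axis. Payload 8.5 kg.
Tool frame: the origin (TCP) lies between the finger pads; the fingertips stand 22 mm ahead of it and the grasp point (between the pads) lies 3 mm ahead of it (tips_ahead is the distance from the TCP to the fingertips, in m); x points along the fingers, y is the direction in which the jaws open and shut, and the axes are right-handed (so a half turn about x gives the same grasp; the last joint's range is limited). The gripper opens to 85 mm and grips with 20 to 120 N. Pads are 22 mm wide; open, the fingers measure 114 mm over their backs; the gripper's body (76 mm by 85 mm) begins 54 mm behind the grasp point. The pads swing forward as they close: fully open they stand 13 mm farther back than shut.
Start: joints at [75.802, 13.648, -0.773, 75.585, 0, 90], TCP at [0.129, 0.509, 0.253] pointing down, gripper open.
Joint ranges: [-152.45, 152.45], [-59.26, 108.67], [-65.41, 83.53], [-104.44, 129.93], [-82.83, 76.93], [-180, 180]. Speed limits (degrees/s): [127.2, 127.2, 159.86, 180, 180, 180].

## Interface

Orientations are given as [roll, pitch, yaw] about the fixed x, y, z axes, in that order (R = Rz(yaw) Ry(pitch) Rx(roll)).
In Python, from cell import read_state, snapshot, sign_off, tips_ahead gives the robot as it stands.
- The arm moves only by the shell command python3 -m handwheel 'ROWS' [OPENING]. ROWS is JSON, a list of rows, each a list of 2 entries, a list of its own where there are three numbers: the shift along the tool's x, y, z in mm, then the turn, a rotation vector about the tool's x, y, z in degrees. A call has 1 to 10 rows; each row is the pose to reach, as a shift and turn from the pose measured when the call began, along the tool's axes at that moment; what a row does not reach only later rows make up. A row lasts 1/12 s, in which the tool goes at most 41.7 mm and 7.16 degrees, less where a joint would pass 70% of its speed; a pose out of reach is approached as far as the arm can. A call with a gripper value outside its range is refused whole. OPENING is the closure, from -1 (fully open) to 1 (shut), so that 0 is half open, set as the call begins (- or left out, the last holds). The fingers move at their own pace and stop on an object; the grip force is fixed at half the most. Time passes only in rows, so rows that repeat a pose let the fingers close. It gives the time, the measured TCP pose, the force and the opening at its end, in the units of the state.
- read_state(): the state, without advancing time (a new reading comes with each control period).
- snapshot(name): name is "side" or "top"; returns a dict with "pixels" (400x640x3 uint8, red, green, blue), "range_z" (400x640 float32, m along the optical axis (not along the pixel's ray), 0 where there is no reading), "intrinsics" (3x3 intrinsics, pixels), "R" (3x3) and "t" (3): a world point X has camera coordinates R X + t. Camera axes: x right, y down, z forward; pixel columns grow to the right and rows downward; lengths in m; the calibration is good to about 2 mm. A picture is of the moment at which its call begins.
- sign_off(): hands the job in, once; it reports no verdict.
The state is a dict: "t": time; "q": joint angles; "joint_vel": joint speeds; "joint_torque": joint torques, N m; "ee_pos": TCP position; "ee_rot": TCP orientation; "contact_force": force on the tool from outside, world axes, zero at the start; "torque": the same for the moment, N m; "width": opening from 0.0 (shut) to 1.0 (fully open).
Only numpy, scipy, OpenCV 4.12 (cv2) and the standard library are available. Lean on these libraries where they do the work, as an engineer would, in place of code of your own. Each camera call takes 0.05 s, during which the arm holds its last target.

## Working session

There is one attempt and no reset: what is moved stays moved. The work goes in short steps, Python scripts to look and compute and a shell command to move; the robot and the scene stay as the last step left them, time stands still between calls to the robot, and variables do not carry over. Pictures are saved under pics/ and viewed, and the job is handed in when it is done.

```bash
ls; mkdir -p pics; python3 - <<'E'
from cell import read_state, snapshot, tips_ahead
import cv2,numpy as np
s=read_state();print(s, tips_ahead if not callable(tips_ahead) else tips_ahead())
for n in("side","top"):
    d=snapshot(n);cv2.imwrite(f"pics/{n}0.png",d["pixels"][:,:,::-1]);np.savez(f"pics/{n}0.npz",**d)
    print(n,d["intrinsics"],d["R"],d["t"])
E
```

```text
pics
{'t': 0.0, 'q': array([ 7.58025463e+01,  1.36807171e+01, -8.17204711e-01,  7.55852276e+01,
        2.89926167e-04,  9.00005008e+01]), 'joint_vel': array([ 0.05991812,  0.05314064, -0.08278018,  0.02891822, -0.04836832,
       -0.02197667]), 'joint_torque': array([ 2.08314610e-03, -5.38774431e+01,  3.46439767e+01,  1.84134801e-02,
        3.43472520e-04,  6.09985321e-06]), 'ee_pos': array([0.12866579, 0.50858318, 0.25267803]), 'ee_rot': array([ -90.19927783,   89.91685011, -104.39723252]), 'contact_force': array([-0.63190717,  0.67437689, -0.24100015]), 'torque': array([ 0.04553993, -0.01396221,  0.02915857]), 'width': 0.998061400195391} 0.022
side [[400.85145432   0.         316.8680536 ]
 [  0.         400.85145432 202.01974336]
 [  0.           0.           1.        ]] [[ 0.88590294 -0.4633735  -0.02147047]
 [-0.28870832 -0.51455795 -0.80738939]
 [ 0.36307505  0.72146734 -0.58962818]] [-0.3408533   0.30488496  1.25424364]
top [[496.03896354   0.         316.0429259 ]
 [  0.         496.03896354 198.92695699]
 [  0.           0.           1.        ]] [[-2.00836205e-02 -9.99793774e-01 -3.00968304e-03]
 [-9.90092454e-01  2.03069968e-02 -1.38940847e-01]
 [ 1.38973312e-01  1.89429218e-04 -9.90296109e-01]] [0.20071169 0.48310737 1.5877413 ]
```

View pics/side0.png

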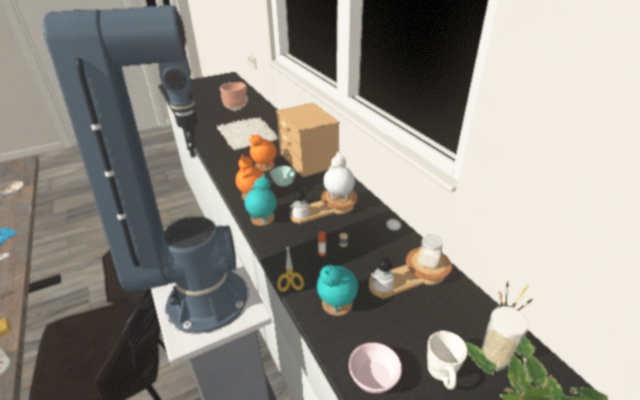

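View pics/top0.png

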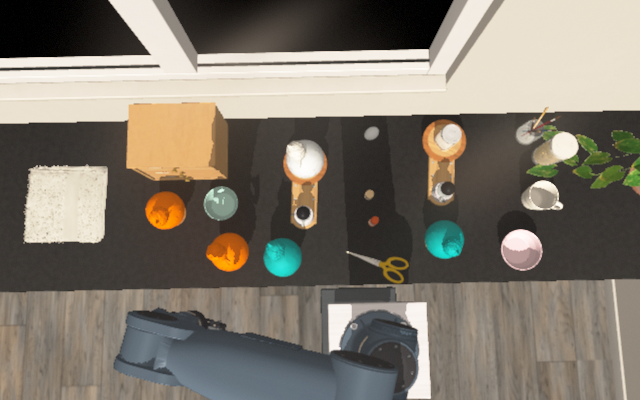

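The white sheep is at top px (305,160) and side px (339,180), on the left (+y) stand, whose ball is at top px (303,214). The jar is at top px (446,138), on the right stand, with its ball at (445,189). Lookalikes are orange sheep at top (165,210) and (228,252), and turquoise ones at (282,257) and (444,240). I choose the left ball at (303,214) and will crop in to check it.

```bash
cat > h.py <<'E'
import numpy as np
def cloud(d):
    K=d["intrinsics"];Z=d["range_z"].astype(float);v,u=np.mgrid[0:400,0:640]
    P=np.stack([(u-K[0,2])*Z/K[0,0],(v-K[1,2])*Z/K[1,1],Z],-1)
    W=(P-d["t"])@d["R"]; W[Z<=0]=np.nan
    return W
def proj(d,X):
    c=d["R"]@np.array(X)+d["t"];p=d["intrinsics"]@c;return p[:2]/p[2]
E
python3 - <<'E'
from h import *;import cv2
from scipy.optimize import least_squares
T=dict(np.load("pics/top0.npz"));S=dict(np.load("pics/side0.npz"))
WT=cloud(T);WS=cloud(S)
a=cv2.resize(T["pixels"][125:285,225:345],None,fx=3.3,fy=3.3,interpolation=cv2.INTER_CUBIC)
b=cv2.resize(S["pixels"][145:245,230:370],None,fx=2.8,fy=2.8,interpolation=cv2.INTER_CUBIC)
h=max(a.shape[0],b.shape[0]);c=np.zeros((h,a.shape[1]+b.shape[1],3),np.uint8);c[:a.shape[0],:a.shape[1]]=a;c[:b.shape[0],a.shape[1]:]=b
cv2.imwrite("pics/crop0.png",c[:,:,::-1])
print(c.shape)
pts=[]
for n,W,(u0,u1,v0,v1) in(("T",WT,(288,320,198,232)),("S",WS,(283,320,188,225))):
    p=W[v0:v1,u0:u1].reshape(-1,3);p=p[(p[:,2]>.095)&(p[:,2]<.135)]
    p=p[np.hypot(*(p[:,:2]-np.median(p[:,:2],0)).T)<.03]
    print(n,len(p),p.min(0),p.max(0),np.median(p,0))
    r=least_squares(lambda c:np.linalg.norm(p-np.r_[c,.102],axis=1)-.022,p[:,:2].mean(0),loss='soft_l1',f_scale=.002)
    print(r.x,np.sqrt(np.mean(r.fun**2)));pts.append(r.x)
# heights of objects
for n,W,bx in(("sheep",WT,(283,328,138,185)),("turq",WT,(262,303,236,278)),("orange",WT,(205,250,232,272)),("bowl",WT,(203,240,185,222))):
    p=W[bx[2]:bx[3],bx[0]:bx[1]].reshape(-1,3);p=p[p[:,2]>.06];print(n,p.min(0).round(3),p.max(0).round(3))
E
```

```text
(528, 788, 3)
T 151 [0.41458044 0.21042637 0.09740807] [0.45563293 0.25084422 0.13203053] [0.43463152 0.23165474 0.11937268]
[0.43639381 0.23203624] 0.002970905189217694
S 95 [0.41090411 0.2096824  0.09511571] [0.45167429 0.25065989 0.12650669] [0.42777128 0.22330161 0.11249402]
[0.43320248 0.23454657] 0.002525071232821874
sheep [0.544 0.163 0.113] [0.662 0.282 0.23 ]
turq [0.244 0.241 0.069] [0.36  0.357 0.179]
orange [0.263 0.407 0.068] [0.381 0.52  0.181]Traceback (most recent call last):
  File "<stdin>", line 19, in <module>
    return umr_minimum(a, axis, None, out, keepdims, initial, where)
ValueError: zero-size array to reduction operation minimum which has no identity
```

View pics/crop0.png

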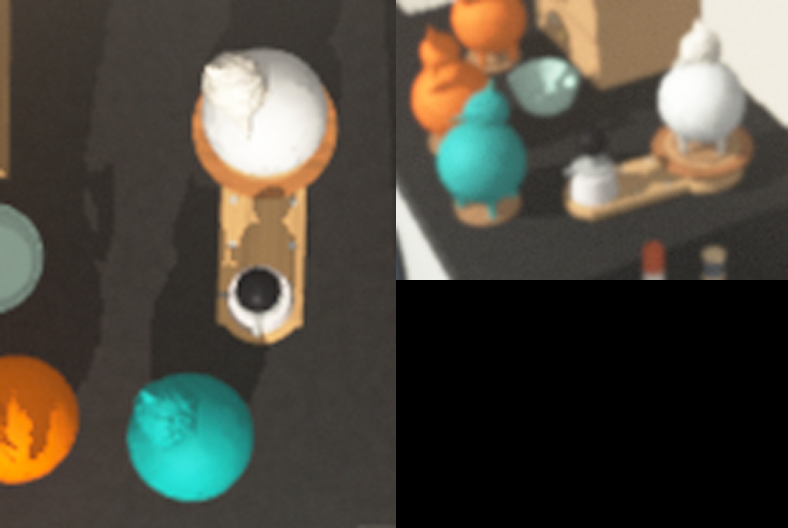

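The crop confirms it. The black ball (crop 258,290) sits on the stand carrying the white sheep, and the turquoise sheep is about 148 mm away from it. The two cameras put the ball at about (0.435, 0.233), 168 mm from the sheep, which matches the given 170 mm. Next I'll work out the shift.

```bash
cat >> h.py <<'E'
from scipy.spatial.transform import Rotation as Rn
def shift(target):
    from cell import read_state
    s=read_state();R=Rn.from_euler('xyz',s["ee_rot"],degrees=True)
    M=R.as_matrix();print("t",s["t"],"pos",s["ee_pos"].round(4),"x",M[:,0].round(3),"y-az",np.degrees(np.arctan2(M[1,1],M[0,1])).round(2),"q",s["q"].round(1),"F",s["contact_force"].round(1),"M",s["torque"].round(2),"w",round(s["width"],3))
    d=1000*R.inv().apply(np.array(target)-s["ee_pos"]);print("shift",d.round(1));return d
E
python3 -c "
from h import *
shift([.435,.233,.255])"
```

```text
t 0.1 pos [0.1287 0.5086 0.2527] x [-0.    -0.001 -1.   ] y-az 75.81 q [75.8 13.7 -0.8 75.6 -0.  90. ] F [-0.2  0.5  1.3] M [-0.01  0.   -0.  ] w 0.999
shift [  -2.  -192.1  364.6]
```

```bash
python3 -m handwheel '[[[0,-10,18],[0,0,0]],[[0,-25,48],[0,0,0]],[[-1,-45,85],[0,0,0]],[[-1,-65,122],[0,0,0]],[[-1,-85,160],[0,0,0]],[[-1,-105,200],[0,0,0]],[[-2,-125,238],[0,0,0]],[[-2,-145,276],[0,0,0]],[[-2,-165,314],[0,0,0]],[[-2,-180,342],[0,0,0]]]' -1
python3 -c "
from h import *
shift([.435,.233,.255])"
```

```text
t: 0.93
ee_pos: [0.4172, 0.2484, 0.2549]
ee_rot: [-93.4, 89.9, -107.6]
contact_force: [0.5, 1.2, -0.4]
width: 0.998
t 0.9333 pos [0.4172 0.2484 0.2549] x [-0.    -0.001 -1.   ] y-az 75.8 q [30.8  9.8 -5.5 74.7 -0.1 45. ] F [ 0.5  1.2 -0.4] M [ 0.04 -0.08  0.03] w 0.998
shift [ -0.1 -10.6  21. ]
```

```bash
python3 -m handwheel '[[[0,-6,11],[0,0,0]],[[0,-11,21],[0,0,0]],[[0,-11,21],[0,0,0]],[[20,-11,21],[0,0,0]],[[45,-11,21],[0,0,0]],[[70,-11,21],[0,0,0]],[[95,-11,21],[0,0,0]],[[100,-11,21],[0,0,0]],[[100,-11,21],[0,0,0]]]'
python3 - <<'E'
from h import *;import cv2
from cell import snapshot
shift([.435,.233,.105])
o=[]
for n,(v,u) in(("top",(140,240)),("side",(140,230))):
    d=snapshot(n);np.savez(f"pics/{n}1.npz",**d)
    o.append(cv2.resize(d["pixels"][v:v+130,u:u+130],None,fx=3,fy=3,interpolation=cv2.INTER_CUBIC))
cv2.imwrite("pics/c1.png",np.hstack(o)[:,:,::-1])
E
```

```text
t: 1.68
ee_pos: [0.4331, 0.2328, 0.1537]
ee_rot: [-128.5, 89.7, -142.6]
contact_force: [-0.5, 0.1, -0.1]
width: 0.997
t 1.6833 pos [0.4331 0.2328 0.1537] x [-0.004 -0.003 -1.   ] y-az 75.88 q [ 28.3  13.8 -15.7  60.7  -0.   42.4] F [-0.5  0.1 -0.1] M [-0.03 -0.   -0.04] w 0.997
shift [48.7  0.8  2. ]
```

View pics/c1.png

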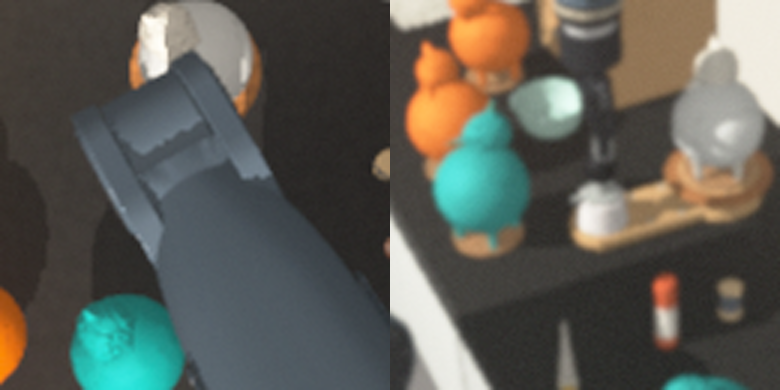

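```bash
python3 - <<'E'
from h import *
for n in("top","side"):
    W=cloud(dict(np.load(f"pics/{n}1.npz"))).reshape(-1,3)
    m=(W[:,2]>.24)&(W[:,0]>.3)&(W[:,0]<.75)&(abs(W[:,1]-.25)<.2)
    for z in np.arange(.24,.6,.04):
        k=m&(W[:,2]>z)&(W[:,2]<z+.04)
        if k.sum():print(n,round(z,2),k.sum(),W[k].min(0).round(3),W[k].max(0).round(3))
E
```

```text
top 0.48 1 [0.459 0.28  0.513] [0.459 0.28  0.513]
top 0.52 1 [0.436 0.268 0.552] [0.436 0.268 0.552]
top 0.56 50 [0.372 0.215 0.565] [0.502 0.301 0.6  ]
side 0.24 167 [0.393 0.163 0.24 ] [0.459 0.248 0.28 ]
side 0.28 217 [0.393 0.192 0.28 ] [0.467 0.25  0.319]
side 0.32 232 [0.389 0.19  0.32 ] [0.467 0.243 0.36 ]
side 0.36 267 [0.382 0.182 0.36 ] [0.469 0.243 0.4  ]
side 0.4 314 [0.371 0.17  0.4  ] [0.492 0.254 0.44 ]
side 0.44 474 [0.37  0.172 0.44 ] [0.492 0.255 0.48 ]
side 0.48 471 [0.372 0.173 0.48 ] [0.492 0.256 0.52 ]
side 0.52 312 [0.356 0.159 0.52 ] [0.496 0.263 0.56 ]
side 0.56 471 [0.311 0.139 0.56 ] [0.498 0.243 0.6  ]
```

Nothing on the arm comes near the sheep. The arm is slim near the knob and tops out at x≈0.50, while the sheep starts at x=0.544. I'll descend and close.

```bash
python3 -m handwheel '[[[15,1,2],[0,0,0]],[[30,1,2],[0,0,0]],[[42,1,2],[0,0,0]],[[49,1,2],[0,0,0]],[[49,1,2],[0,0,0]],[[49,1,2],[0,0,0]],[[49,1,2],[0,0,0]]]'
python3 - <<'E'
from h import *;import cv2
from cell import snapshot
shift([.435,.233,.105])
d=snapshot("side");np.savez("pics/side2.npz",**d)
print(proj(d,[.435,.233,.102]))
cv2.imwrite("pics/c2.png",cv2.resize(d["pixels"][150:230,255:355],None,fx=7,fy=7,interpolation=cv2.INTER_CUBIC)[:,:,::-1])
E
```

```text
t: 2.37
ee_pos: [0.4377, 0.2342, 0.1081]
ee_rot: [14.8, 89.9, 0.7]
contact_force: [1.0, 0.5, -0.2]
width: 1.005
t 2.3667 pos [0.4377 0.2342 0.1081] x [ 0.002  0.    -1.   ] y-az 75.86 q [ 28.2  16.3 -19.7  53.9  -0.   42.3] F [ 1.   0.5 -0.2] M [ 0.02  0.01 -0.04] w 1.005
shift [ 3.1 -1.8 -2.3]
[299.55880056 195.96827244]
```

View pics/c2.png

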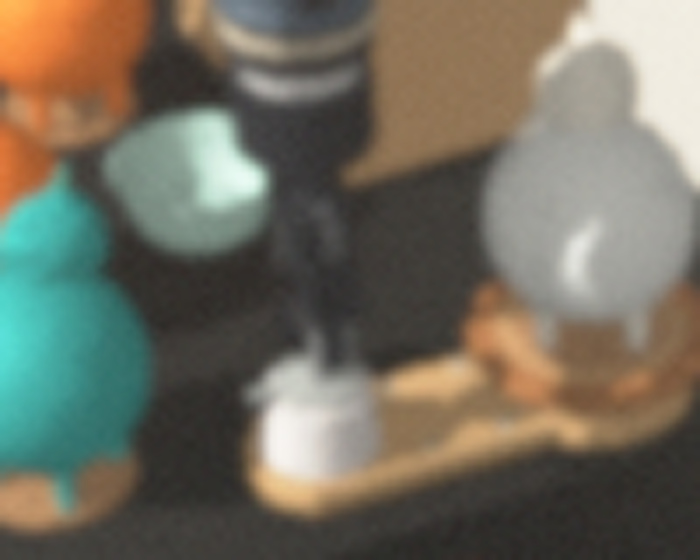

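```bash
python3 -m handwheel '[[[3,-1,-2],[0,0,0]],[[3,-1,-2],[0,0,0]],[[3,-1,-2],[0,0,0]]]'; python3 -c "
from h import *
shift([.435,.233,.105])"
python3 -m handwheel '[[[0,0,0],[0,0,0]],[[0,0,0],[0,0,0]],[[0,0,0],[0,0,0]],[[0,0,0],[0,0,0]],[[0,0,0],[0,0,0]],[[0,0,0],[0,0,0]],[[0,0,0],[0,0,0]],[[0,0,0],[0,0,0]]]' 1; python3 -c "
from h import *
shift([.435,.233,.105])"
```

```text
t: 2.67
ee_pos: [0.4354, 0.2336, 0.1052]
ee_rot: [18.3, 89.9, 4.2]
contact_force: [0.4, -0.5, 1.1]
width: 1.001
t 2.6667 pos [0.4354 0.2336 0.1052] x [ 0.002  0.    -1.   ] y-az 75.86 q [ 28.2  16.2 -20.3  53.4  -0.   42.4] F [ 0.4 -0.5  1.1] M [ 0.01 -0.01 -0.  ] w 1.001
shift [ 0.2 -0.7 -0.2]
t: 3.33
ee_pos: [0.4351, 0.2326, 0.1058]
ee_rot: [-27.3, 89.8, -41.5]
contact_force: [-2.0, -5.2, 10.0]
width: 0.487
t 3.3333 pos [0.4351 0.2326 0.1058] x [ 0.002 -0.002 -1.   ] y-az 75.84 q [ 28.2  16.2 -20.3  53.5  -0.2  42.4] F [-2.  -5.2 10. ] M [-1.6   0.6   0.01] w 0.487
shift [ 0.8  0.3 -0.2]
```

The width reads 0.487 (≈41 mm, less than 44) with a 10 N upward push, so the pads are probably biting above the equator. I'll reopen, go lower and compare.

```bash
python3 -m handwheel '[[[0,0,0],[0,0,0]],[[0,0,0],[0,0,0]],[[0,0,0],[0,0,0]],[[0,0,0],[0,0,0]],[[3,0,0],[0,0,0]],[[6,0,0],[0,0,0]],[[6,0,0],[0,0,0]],[[6,0,0],[0,0,0]]]' -1; python3 -c "
from h import *
shift([.435,.233,.099])"
python3 -m handwheel '[[[0,0,0],[0,0,0]],[[0,0,0],[0,0,0]],[[0,0,0],[0,0,0]],[[0,0,0],[0,0,0]],[[0,0,0],[0,0,0]],[[0,0,0],[0,0,0]],[[0,0,0],[0,0,0]],[[0,0,0],[0,0,0]]]' 1; python3 -c "
from h import *
shift([.435,.233,.099])"
```

```text
t: 4.0
ee_pos: [0.4349, 0.2325, 0.0994]
ee_rot: [-42.8, 89.8, -57.0]
contact_force: [0.9, -0.4, -0.4]
width: 1.002
t 4.0 pos [0.4349 0.2325 0.0994] x [ 0.001 -0.002 -1.   ] y-az 75.84 q [ 28.2  16.6 -20.8  52.6  -0.2  42.4] F [ 0.9 -0.4 -0.4] M [0.04 0.01 0.02] w 1.002
shift [ 0.4  0.5 -0. ]
t: 4.67
ee_pos: [0.435, 0.2326, 0.0999]
ee_rot: [-30.3, 89.8, -44.5]
contact_force: [-1.9, -0.5, 5.3]
width: 0.491
t 4.6667 pos [0.435  0.2326 0.0999] x [ 0.002 -0.002 -1.   ] y-az 75.84 q [ 28.2  16.5 -20.8  52.6  -0.1  42.4] F [-1.9 -0.5  5.3] M [-0.12  0.33 -0.02] w 0.491
shift [ 0.9  0.4 -0.1]
```

The equator is held: lowering 6 mm left the width unchanged (0.49) and both side load and moment dropped. Now I'll turn clockwise, which is + about tool x (down), in steps.

```bash
python3 -m handwheel '[[[0,0,0],[3,0,0]],[[0,0,0],[7,0,0]],[[0,0,0],[12,0,0]],[[0,0,0],[17,0,0]],[[0,0,0],[22,0,0]],[[0,0,0],[27,0,0]],[[0,0,0],[32,0,0]],[[0,0,0],[37,0,0]],[[0,0,0],[40,0,0]],[[0,0,0],[40,0,0]]]'; python3 - <<'E'
from h import *;import cv2
from cell import snapshot
shift([.435,.233,.0999])
d=snapshot("side");np.savez("pics/side3.npz",**d)
cv2.imwrite("pics/c3.png",cv2.resize(d["pixels"][150:230,255:355],None,fx=7,fy=7,interpolation=cv2.INTER_CUBIC)[:,:,::-1])
E
```

```text
t: 5.5
ee_pos: [0.4354, 0.2332, 0.1]
ee_rot: [38.9, 89.8, -15.4]
contact_force: [1.5, 3.4, -2.3]
width: 0.488
t 5.5 pos [0.4354 0.2332 0.1   ] x [ 0.003 -0.001 -1.   ] y-az 35.71 q [ 28.2  16.5 -20.8  52.6  -0.1  82.5] F [ 1.5  3.4 -2.3] M [ 0.69 -0.17 -0.11] w 0.488
shift [ 0.1 -0.5 -0.1]
```

View pics/c3.png

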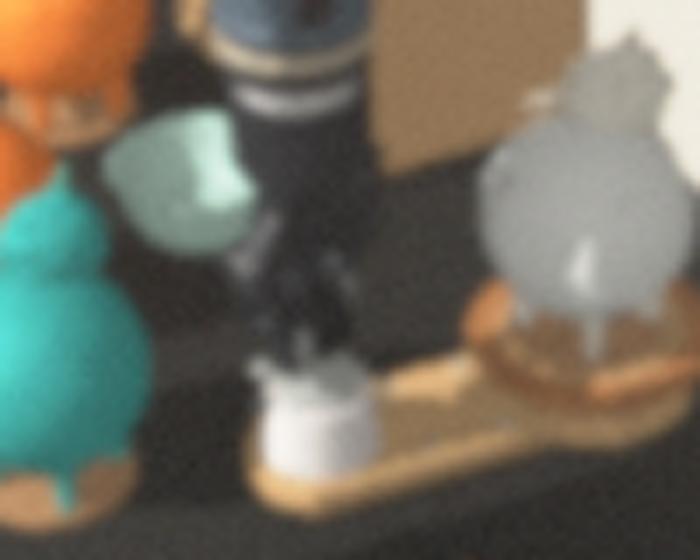

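The sheep's head (crop 625,80) has come round and the pointer (crop 258,365) has moved left, so the knob follows. I'll continue.

```bash
python3 -m handwheel '[[[0,0,0],[4,0,0]],[[0,0,0],[9,0,0]],[[0,0,0],[14,0,0]],[[0,0,0],[19,0,0]],[[0,0,0],[23,0,0]],[[0,0,0],[26,0,0]],[[0,0,0],[28,0,0]],[[0,0,0],[30,0,0]],[[0,0,0],[30,0,0]]]'; python3 -c "
from h import *
shift([.435,.233,.0999])"
for i in 1; do python3 -m handwheel '[[[0,0,0],[2,0,0]],[[0,0,0],[4,0,0]],[[0,0,0],[6,0,0]],[[0,0,0],[6,0,0]]]'; python3 -c "
from h import *
shift([.435,.233,.0999])"; done
```

```text
t: 6.3
ee_pos: [0.436, 0.2335, 0.1]
ee_rot: [80.1, 89.8, -3.9]
contact_force: [3.6, 2.7, -3.5]
width: 0.491
t 6.3 pos [0.436  0.2335 0.1   ] x [ 0.003 -0.    -1.   ] y-az 5.93 q [ 2.820e+01  1.650e+01 -2.080e+01  5.250e+01 -1.000e-01  1.123e+02] F [ 3.6  2.7 -3.5] M [ 0.52 -0.37 -0.13] w 0.491
shift [ 0.1 -1.   0.4]
t: 6.63
ee_pos: [0.4361, 0.2335, 0.1]
ee_rot: [87.3, 89.8, -2.8]
contact_force: [2.7, 2.3, -2.1]
width: 0.49
t 6.6333 pos [0.4361 0.2335 0.1   ] x [ 0.004 -0.    -1.   ] y-az -0.02 q [ 2.820e+01  1.660e+01 -2.080e+01  5.250e+01 -1.000e-01  1.182e+02] F [ 2.7  2.3 -2.1] M [ 0.4  -0.15 -0.11] w 0.49
shift [ 0.1 -1.1  0.5]
```

The Mz of -0.11 is knob friction, so it isn't at the stop yet (76° turned).

```bash
python3 -m handwheel '[[[0,0,0],[2,0,0]],[[0,0,0],[4,0,0]],[[0,0,0],[4,0,0]]]'; python3 -c "
from h import *
shift([.435,.233,.0999])"
python3 -m handwheel '[[[0,0,0],[2,0,0]],[[0,0,0],[4,0,0]],[[0,0,0],[4,0,0]]]'; python3 -c "
from h import *
shift([.435,.233,.0999])"
python3 -m handwheel '[[[0,0,0],[2,0,0]],[[0,0,0],[3,0,0]],[[0,0,0],[3,0,0]]]'; python3 -c "
from h import *
shift([.435,.233,.0999])"
```

```text
t: 6.88
ee_pos: [0.4362, 0.2335, 0.1]
ee_rot: [92.3, 89.8, -1.7]
contact_force: [2.8, 1.7, -1.8]
width: 0.489
t 6.8833 pos [0.4362 0.2335 0.1   ] x [ 0.004 -0.    -1.   ] y-az -3.95 q [ 2.820e+01  1.660e+01 -2.070e+01  5.250e+01 -1.000e-01  1.222e+02] F [ 2.8  1.7 -1.8] M [ 0.34 -0.11 -0.12] w 0.489
shift [ 0.1 -1.2  0.6]
t: 7.13
ee_pos: [0.4363, 0.2335, 0.1]
ee_rot: [96.3, 89.8, -1.6]
contact_force: [2.5, 1.8, -2.3]
width: 0.487
t 7.1333 pos [0.4363 0.2335 0.1   ] x [ 0.004 -0.    -1.   ] y-az -7.88 q [ 2.820e+01  1.660e+01 -2.070e+01  5.250e+01 -1.000e-01  1.261e+02] F [ 2.5  1.8 -2.3] M [ 0.4  -0.07 -0.14] w 0.487
shift [ 0.1 -1.2  0.7]
t: 7.38
ee_pos: [0.4364, 0.2335, 0.1]
ee_rot: [98.2, 89.8, -2.6]
contact_force: [2.7, 1.3, -3.2]
width: 0.485
t 7.3833 pos [0.4364 0.2335 0.1   ] x [ 0.004 -0.    -1.   ] y-az -10.75 q [ 2.82e+01  1.66e+01 -2.07e+01  5.25e+01 -1.00e-01  1.29e+02] F [ 2.7  1.3 -3.2] M [ 0.28 -0.23  0.63] w 0.485
shift [ 0.1 -1.3  0.8]
```

Mz jumped to +0.63 at about 87° turned, which looks like the stop. I'll press a little further to confirm.

```bash
python3 -m handwheel '[[[0,0,0],[1,0,0]],[[0,0,0],[2,0,0]],[[0,0,0],[2,0,0]]]'; python3 - <<'E'
from h import *;import cv2
from cell import snapshot
shift([.435,.233,.0999])
d=snapshot("side");np.savez("pics/side4.npz",**d)
cv2.imwrite("pics/c4.png",cv2.resize(d["pixels"][150:230,255:355],None,fx=7,fy=7,interpolation=cv2.INTER_CUBIC)[:,:,::-1])
E
```

```text
t: 7.63
ee_pos: [0.4368, 0.2348, 0.0999]
ee_rot: [131.3, 89.7, 28.5]
contact_force: [3.6, 8.6, -6.7]
width: 0.486
t 7.6333 pos [0.4368 0.2348 0.0999] x [ 0.004  0.002 -1.   ] y-az -12.79 q [ 28.3  16.6 -20.7  52.4   0.  131.1] F [ 3.6  8.6 -6.7] M [ 1.66 -0.58 -0.07] w 0.486
shift [ 0.  -1.3  2.1]
```

View pics/c4.png

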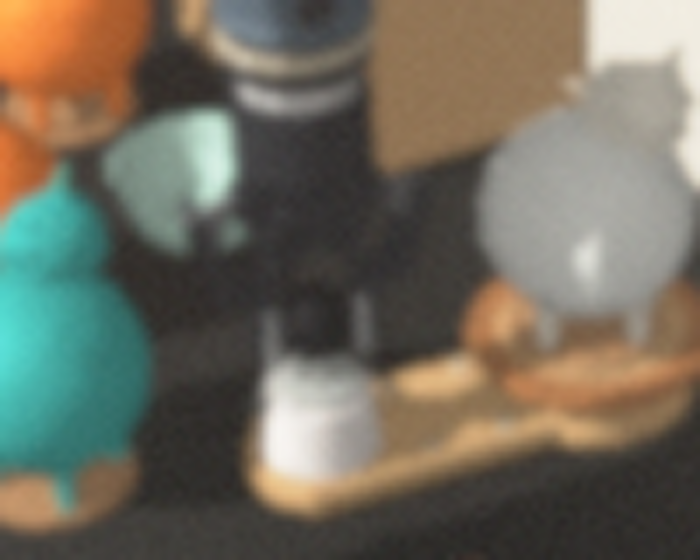

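The knob reached its stop and the fingers then slipped slightly with a side load. I'll release, rise straight up and clear the view.

```bash
python3 -m handwheel '[[[0,0,0],[0,0,0]],[[0,0,0],[0,0,0]],[[0,0,0],[0,0,0]],[[0,0,0],[0,0,0]],[[0,0,0],[0,0,0]]]' -1;  python3 -m handwheel '[[[-10,0,0],[0,0,0]],[[-30,0,0],[0,0,0]],[[-60,0,0],[0,0,0]],[[-90,0,0],[0,0,0]],[[-120,0,0],[0,0,0]],[[-150,0,0],[0,0,0]],[[-180,0,0],[0,0,0]],[[-200,0,0],[0,0,0]],[[-200,0,0],[0,0,0]]]'
python3 -c "
from h import *
shift([.2,.45,.3])"
```

```text
t: 8.1
ee_pos: [0.4366, 0.2345, 0.1]
ee_rot: [128.8, 89.7, 26.0]
contact_force: [-0.0, 0.0, 0.3]
width: 1.001
t: 8.85
ee_pos: [0.4369, 0.2346, 0.3043]
ee_rot: [129.4, 89.4, 26.6]
contact_force: [-0.6, -0.7, -0.5]
width: 0.998
t 8.85 pos [0.4369 0.2346 0.3043] x [ 0.01   0.005 -1.   ] y-az -12.78 q [ 28.2   9.6   1.4  81.2  -0.  131. ] F [-0.6 -0.7 -0.5] M [-0.    0.01  0.01] w 0.998
shift [   3.  -278.7 -157.6]
```

```bash
python3 -m handwheel '[[[0,-14,-8],[-3,0,0]],[[0,-42,-24],[-8,0,0]],[[0,-70,-40],[-13,0,0]],[[0,-98,-56],[-18,0,0]],[[0,-126,-72],[-23,0,0]],[[0,-154,-88],[-28,0,0]],[[0,-182,-104],[-33,0,0]],[[0,-210,-120],[-38,0,0]],[[0,-238,-136],[-40,0,0]],[[0,-255,-145],[-40,0,0]]]'
python3 - <<'E'
from h import *;import cv2
from cell import snapshot
shift([.2,.45,.3])
o=[]
for n,(v,u) in(("top",(130,240)),("side",(140,230))):
    d=snapshot(n);np.savez(f"pics/{n}5.npz",**d)
    o.append(cv2.resize(d["pixels"][v:v+110,u:u+110],None,fx=3.6,fy=3.6,interpolation=cv2.INTER_CUBIC))
    cv2.imwrite(f"pics/{n}5.png",d["pixels"][:,:,::-1])
cv2.imwrite("pics/c5.png",np.hstack(o)[:,:,::-1])
E
```

```text
t: 9.68
ee_pos: [0.2182, 0.4337, 0.3023]
ee_rot: [89.3, 89.4, 26.7]
contact_force: [-0.4, 0.4, -0.3]
width: 0.996
t 9.6833 pos [0.2182 0.4337 0.3023] x [ 0.009  0.005 -1.   ] y-az 27.44 q [ 63.5   8.7   0.   80.9  -0.4 126.1] F [-0.4  0.4 -0.3] M [-0.04 -0.04 -0.02] w 0.996
shift [  2.3  -8.6 -22.8]
```

View pics/c5.png

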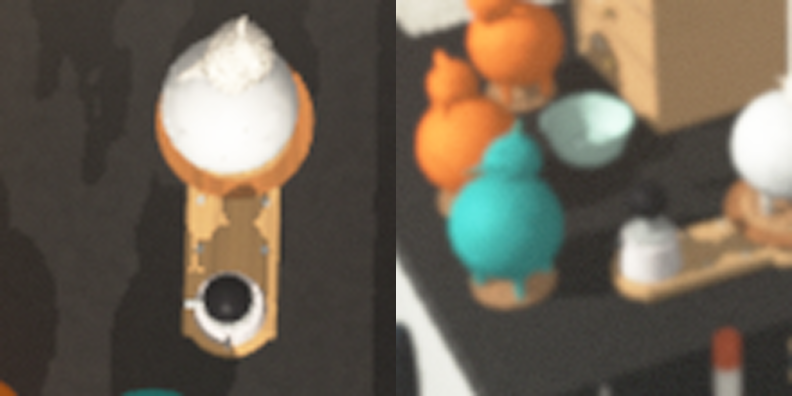

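View pics/top5.png

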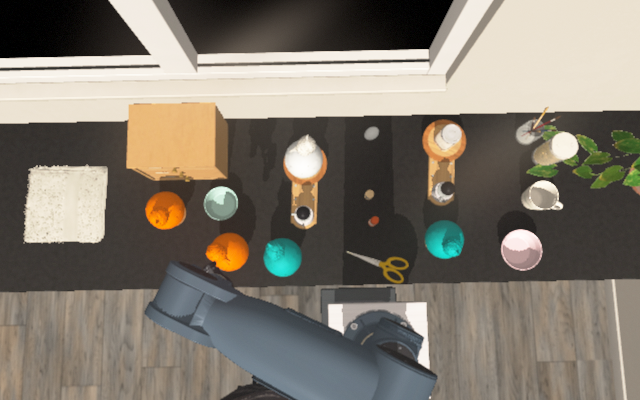

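The pointer now sticks out left (crop 188,303) and the sheep stands facing away, so it has been turned. I'll measure the pointer angle against the mark and compare with the start picture.

```bash
python3 - <<'E'
from h import *;import cv2
A=dict(np.load("pics/top0.npz"));B=dict(np.load("pics/top5.npz"))
o=[]
for d in(A,B):
    # rectify onto plane z=.066 around ball, 0.35mm/px, up=+x left=+y
    c=np.array([.435,.233]);h=.045
    src=np.array([proj(d,[c[0]+dx,c[1]+dy,.066]) for dx,dy in((h,h),(h,-h),(-h,-h),(-h,h))],np.float32)
    M=cv2.getPerspectiveTransform(src,np.array([[0,0],[390,0],[390,390],[0,390]],np.float32))
    o.append(cv2.warpPerspective(d["pixels"],M,(390,390),flags=cv2.INTER_CUBIC))
cv2.imwrite("pics/c6.png",np.hstack(o)[:,:,::-1])
W=cloud(B);
for n,W in(("before",cloud(A)),("after",cloud(B))):
  for nm,bx in(("sheep",(283,328,130,185)),("turq",(262,303,236,278)),("jar",(432,465,122,152))):
    p=W[bx[2]:bx[3],bx[0]:bx[1]].reshape(-1,3)
    p=p[p[:,2]>.08]; q=p[p[:,2]>.19] if nm=="sheep" else p
    print(n,nm,np.median(p,0).round(3),"top part",q.mean(0).round(3),p[:,2].max().round(3))
E
```

```text
before sheep [0.594 0.222 0.169] top part [0.612 0.246 0.207] 0.23
before turq [0.301 0.295 0.126] top part [0.301 0.296 0.129] 0.179
before jar [ 0.666 -0.229  0.136] top part [ 0.666 -0.23   0.128] 0.147
after sheep [0.597 0.224 0.169] top part [0.626 0.218 0.207] 0.223
after turq [0.301 0.295 0.126] top part [0.301 0.296 0.129] 0.185
after jar [ 0.665 -0.229  0.135] top part [ 0.666 -0.23   0.127] 0.147
```

View pics/c6.png

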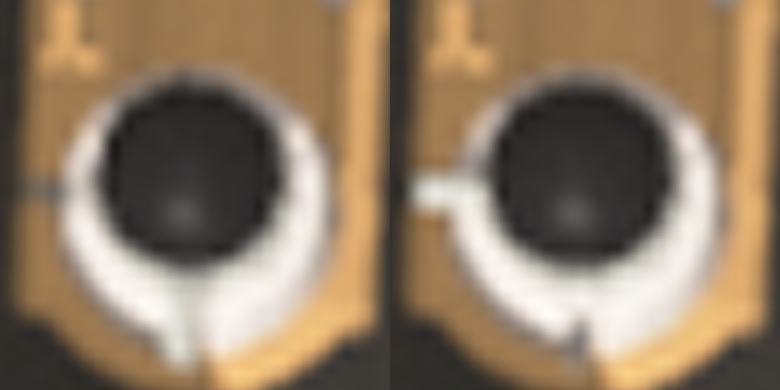

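The pointer (right panel 425,192) now covers the left stop mark (left panel 40,190). It swept about 87°, which agrees with where the torque jumped. The jar, the neighbouring turquoise sheep and the stand are unchanged, and the white sheep is still upright on its platter. Handing in.

```bash
python3 -c "
from cell import *
s=read_state();print(s['t'],s['contact_force'].round(1),s['width']);print(sign_off())"
```

```text
9.7833 [ 0.7 -0.4 -0.7] 1.0038556609749048
the job is handed in; nothing more can be done
None
```

I gripped the left stand's black ball (the white sheep's stand) at its widest part, turned it clockwise to the stop, released, backed off and handed in at 9.8 s.

- **Reaching the stop:** the wrist moment jumped to 0.63 N m at about 87° of turn. With 2° more the fingers slipped slightly on the ball, with a side load of about 9 N.
- **Pointer:** in the last top picture it covers the raised left mark. Its measured sweep is about 87°, good to roughly 2°.
- **Scene:** the sheep is upright on its platter and has come round, its centre within about 3 mm of where it was. The jar and the turquoise sheep beside the stand measure unmoved. In the last top picture the other stand's knob looks as it was; I did not measure its angle.
- **What disagreed:**
  - The first grip gave 10 N of upward force and a 1.6 N m moment, so I reopened, went 6 mm lower and gripped again.
  - The two cameras' ball positions differed by about 4 mm, so I used the average.
  - While turning, the wrist moment read about -0.1 N m, opposite in sign to what knob friction should give. I found no explanation for it.

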